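# Thread the return spring onto a desk press and close the keeper

## Task

Put the loose coil spring over the guide rod of the little blue desk press, tail end down as it stands now, so that it sits fully home and upright on the brass seat: where its tail snags on the rod, twist the spring slightly one way or the other under light pressure until it slips on, without forcing it. Guide it down by hand rather than letting it drop, let go, and then swing the keeper by its black knob fully closed over the spring. Leave the clip tin, the eraser and the battery where they are.

Things in the scene. Friction and masses are not known exactly. Their poses are not given: they have to be found in the camera images.
- spring_center (a point): Centre (half-way up, on the axis) of the loose steel coil spring, which stands upright on the worktop: 62 mm tall, 24 mm outside, 18 mm inside diameter, 3 mm wire, about 50 g, stiff (does not give by hand). z up its axis. A dab of red paint on the top coil marks its -x side, where the tail is. Grasp it from above near its upper end.
- spring_foot (a point): Point on the spring's axis at its underside; axes as for spring_center. Across this lower end only, on the spring's -x side, a straight wire tail runs as a chord parallel to its y axis; the tail's inner edge is 1.3 mm from the axis.
- spring: The same spring as a whole; origin and axes as for spring_foot.
- seat (a point): Centre of the press's brass seat (disc, 32 mm across), 24 mm above the worktop, on which the spring's underside finally rests. The guide rod rises from its centre. Axes are those of the base: z up, -x its front, which faces the robot to within about 20 degrees.
- rod_end (a point): Centre of the upper end of the steel guide rod, 50 mm above the seat (a seated spring ends 12 mm higher); axes are the base's, NOT the flat's. Rod 16 mm in diameter but half round: a full-length flat runs through its axis, end chamfered 1 mm. The flat faces the base's front, but the rod stands stiffly turned up to 75 degrees either way; this angle is not reported: find it by touch.
- press: The fixed press: a blue base plate 110 mm (x) by 150 mm (y), its top 18 mm above the worktop; origin at the centre of its underside. In its frame the seat is at (0, 35, 24) mm, the keeper's pivot at (0, -35, 91.5) mm. The spring slides down the rod only while its tail lies over the rod's flat, to within about 15 degrees.
- keeper (a joint): Angle of the keeper, a flat steel arm 5 mm thick that swings level on a post: 0 = fully closed at its stop, the arm's end over the rod; grows as it swings to the front. Starts at 1.15 to 1.5 rad and stays where it is left (about 1 N at the knob moves it). Its underside is 89 mm above the worktop, 3 mm above a fully seated spring.
- keeper_knob (a point): Middle of the upright black knob on the end of the keeper's arm: 12 mm in diameter, 18 mm tall, its top 9 mm above this point, 70 mm from the pivot. Closed, it stands right over the rod.
- keeper_pivot (a point): The keeper's pivot (vertical axis) on top of a post 70 mm from the rod towards the base's -y side, 91.5 mm above the worktop. Axes are those of the base; the closed arm points from here along the base's +y.
- clip_tin: Small round tin with a green lid, 66 mm across, 30 mm tall; a bystander. Origin at the centre of its underside.
- eraser: White and blue eraser, 34 x 46 x 12 mm; a bystander. Origin at the centre of its underside.
- battery_9v: Block battery standing upright, 28 x 31 x 47 mm; a bystander. Origin at the centre of its underside.

How it is judged (in metres and radians):
On the way:
1. the spring is threaded on the rod, fully home on the seat and let go, with the keeper still open (z of spring_foot in the frame of seat below 0.0025 m and horizontal distance between spring_foot and seat below 0.004 m and angle between spring's own z axis and vertical below 0.12 rad and contact force between spring and the fingers below 0.1 N and value of joint keeper above 0.6 rad), for 0.2 s.
At the end, for the whole second after the job is handed in: The spring stands upright (within 0.12 rad, tail end down) round the rod, its underside within 2.5 mm of the seat's surface and its axis within 4 mm of the seat's centre, at rest; the keeper is closed to within 0.12 rad of its stop (z of spring_foot in the frame of seat below 0.0025 m and horizontal distance between spring_foot and seat below 0.004 m and angle between spring's own z axis and vertical below 0.12 rad and value of joint keeper below 0.12 rad and linear speed of spring below 0.02 m/s); the robot touches nothing.
It fails at once if the spring is forced against the press with more than 40 N (contact force between spring and press above 40 N).
It fails at once if the spring is let go of over the rod and drops freely (faster than 0.35 m/s, about 6 mm of fall) (horizontal distance between spring_foot and seat below 0.02 m and contact force between spring and the fingers below 0.05 N and linear speed of spring above 0.35 m/s).
It fails at once if the clip tin is moved by more than 2 cm (distance of clip_tin from where it was at the start of the episode above 0.02 m).
It fails at once if the eraser is moved by more than 2 cm (distance of eraser from where it was at the start of the episode above 0.02 m).
It fails at once if the battery is moved by more than 2 cm or tipped over (distance of battery_9v from where it was at the start of the episode above 0.02 m or angle between battery_9v's own z axis and vertical above 0.5 rad).
It also fails if it takes over 72 s, if anything falls off the work surface, if the arm or the gripper's body presses on something with over 40 N, if the wrist force passes 120 N, or if a joint passes its speed limit or range.

## Robot

A 7-joint arm with a two-finger parallel gripper is mounted at the origin on a cart in front of the work surface, level with it; the furniture and walls round the work are solid. World frame = base frame: x ahead of the robot, y to its left, z up, the work surface at z = 0. Lengths are in mm, angles in rad, forces in N, time in s.
With the tool pointing down it reaches from about 400 to 875 mm from the base axis. Payload 4.4 kg.
Tool frame: the origin (TCP) lies at the very end of the fingers, on their centre line; the grasp point (between the pads) lies 19 mm behind it (ctrl.pinch_z is the z of the grasp point in the tool frame, in mm); z points along the fingers, x is the direction in which the jaws open and shut, and the axes are right-handed (so a half turn about z gives the same grasp; the last joint's range is limited). The gripper opens to 85 mm and grips with 20 to 120 N. Pads are 22 mm wide; open, the fingers measure 114 mm over their backs; the gripper's body (76 mm by 85 mm) begins 54 mm behind the grasp point. The pads swing forward as they close: fully open they stand 13 mm farther back than shut.
Start: joints at [-1.253, 0.628, 0.038, 1.517, -0.027, 0.996, -0.02], TCP at [243.368, 602.735, 231.313] pointing down, gripper open.
Joint ranges: [-3.06, 3.06], [-0.37, 2.12], [-1.25, 1.32], [0.18, 2.47], [-1.1, 4.24], [0.23, 1.98], [-2.94, 2.94]. Speed limits (rad/s): [2.57, 2.57, 3.14, 3.14, 3.14, 3.14, 3.14].

## Interface

Orientations are given as [roll, pitch, yaw] about the fixed x, y, z axes, in that order (R = Rz(yaw) Ry(pitch) Rx(roll)).
In Python, from cell import sensors, get_image, order, ctrl gives the robot as it stands.
- The arm moves only by the tool arm_command, never from a script. Its argument "rows" is a list that holds one entry, the list of rows, each a list of 6 numbers: the shift along the tool's x, y, z in mm, then the turn, a rotation vector about the tool's x, y, z in degrees. A call has 1 to 20 rows; each row is the pose to reach, as a shift and turn from the pose commanded when the call began, along the tool's axes at that moment; what a row does not reach only later rows make up. A row lasts 1/12 s, in which the tool goes at most 41.7 mm and 7.16 degrees, less where a joint would pass 70% of its speed; a pose out of reach is approached as far as the arm can. A call with a gripper value outside its range is refused whole. "claw" is the opening, from -1 (shut) to 1 (fully open), set as the call begins (left out, the last holds). The fingers move at their own pace and stop on an object; the grip force is fixed at half the most. Time passes only in rows, so rows that repeat a pose let the fingers close. It gives the time, the measured TCP pose, the force and the opening at its end, in the units of the state.
- sensors.read_state(): the state, without advancing time (a new reading comes with each control period).
- get_image(name): name is "side" or "top"; returns a dict with "pixels" (400x640x3 uint8, red, green, blue), "z_map" (400x640 float32, mm along the optical axis (not along the pixel's ray), 0 where there is no reading), "K" (3x3 intrinsics, pixels), "pose" (4x4, takes a point from camera to world coordinates). Camera axes: x right, y up, looking along -z (the intrinsics and any distortion apply to the point x, -y, -z); pixel columns grow to the right and rows downward; lengths in mm; the calibration is good to about 2 mm. A picture is of the moment at which its call begins.
- order.finish_job(): hands the job in, once; it reports no verdict.
The state is a dict: "clock": time; "qpos": joint angles; "qd": joint speeds; "tau": joint torques, N m; "eef_pos": TCP position; "tool_rot": TCP orientation; "force": force on the tool from outside, world axes, zero at the start; "torque": the same for the moment, N m; "width": finger opening in mm.
Only numpy, scipy, OpenCV 4.12 (cv2) and the standard library are available. Lean on these libraries where they do the work, as an engineer would, in place of code of your own. Each camera call takes 0.05 s, during which the arm holds its last target.

## Working session

There is one attempt and no reset: what is moved stays moved. The work goes in short steps, Python scripts to look and compute and a tool call to move; the robot and the scene stay as the last step left them, time stands still between calls to the robot, and variables do not carry over. Pictures are saved under pics/ and viewed, and the job is handed in when it is done.

Besides the shell and the picture viewer there is one more tool, called after "Call:" by a JSON object that holds its "api" and its "payload". arm_command: Moves the arm, as the interface text tells. Its arguments: {"type":"object","properties":{"rows":{"type":"array","items":{"type":"array","items":{"type":"array","items":{"type":"number"}}}},"claw":{"type":"number"}},"required":["rows"]}

```bash
ls; mkdir -p pics; cat > look.py <<'E'
import sys,cv2
from cell import get_image,sensors
import numpy as np,pickle
for n in sys.argv[2:]:
    im=get_image(n); pickle.dump(im,open(f'pics/{sys.argv[1]}_{n}.pkl','wb'))
    cv2.imwrite(f'pics/{sys.argv[1]}_{n}.png',im['pixels'][:,:,::-1])
    print(n,im['K'].round(1).tolist(),im['pose'].round(3).tolist())
print(sensors.read_state())
E
python3 look.py a side top
```

```text
pics
side [[394.6, 0.0, 317.2], [0.0, 394.6, 203.0], [0.0, 0.0, 1.0]] [[-0.996, -0.064, 0.055, 502.63], [0.081, -0.545, 0.835, 885.534], [-0.023, 0.836, 0.548, 619.644], [0.0, 0.0, 0.0, 1.0]]
top [[512.5, 0.0, 323.5], [0.0, 512.5, 201.3], [0.0, 0.0, 1.0]] [[-0.078, 0.79, -0.608, -432.082], [-0.997, -0.058, 0.052, 149.804], [0.006, 0.611, 0.792, 1245.767], [0.0, 0.0, 0.0, 1.0]]
{'clock': 0.1, 'qpos': array([-1.25278097,  0.62922842,  0.03845387,  1.51826892, -0.02697615,
        0.99631453, -0.02001861]), 'qd': array([-0.00112135, -0.00132097,  0.00070537, -0.00235709, -0.00089898,
       -0.000727  , -0.00068142]), 'tau': array([ 2.80632514e-03, -5.64519739e+01,  1.23006530e+00, -1.93969989e+01,
        1.12035635e-02,  5.44325856e-03, -5.06472347e-06]), 'eef_pos': array([243.17183395, 602.19247228, 230.49727222]), 'tool_rot': array([3.14155133e+00, 1.70052158e-03, 1.18696791e+00]), 'force': array([ 0.71670907,  0.00451622, -0.35080649]), 'torque': array([ 0.02306804,  0.01864753, -0.00301969]), 'width': 85.20813132400491}
```

View pics/a_side.png

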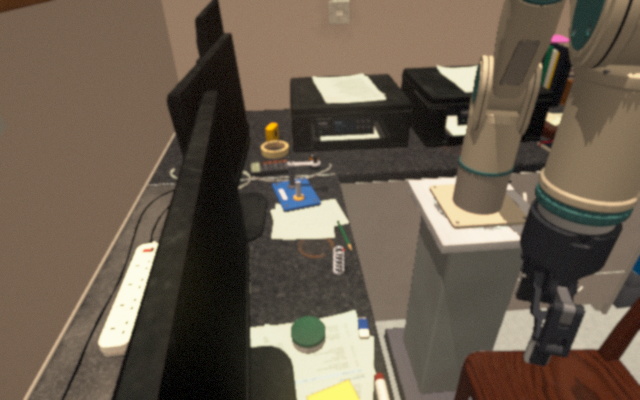

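View pics/a_top.png

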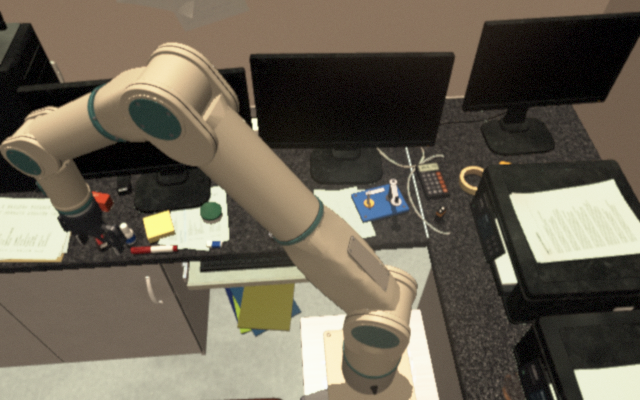

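```bash
cat > geo.py <<'E'
import pickle,numpy as np,cv2
def load(t,n): return pickle.load(open(f'pics/{t}_{n}.pkl','rb'))
def ray(im,u,v):
    K,P=im['K'],im['pose']; d=np.array([(u-K[0,2])/K[0,0],-(v-K[1,2])/K[1,1],-1.]); 
    return P[:3,3],P[:3,:3]@d
def onz(im,u,v,z):
    o,d=ray(im,u,v); return o+d*(z-o[2])/d[2]
def pt(im,u,v):
    o,d=ray(im,u,v); return o+d*float(im['z_map'][int(round(v)),int(round(u))])
def proj(im,p):
    P=im['pose'];c=P[:3,:3].T@(np.asarray(p,float)-P[:3,3]);K=im['K']
    return K[0,2]+K[0,0]*c[0]/-c[2],K[1,2]-K[1,1]*c[1]/-c[2]
def tri(i1,p1,i2,p2):
    o1,d1=ray(i1,*p1);o2,d2=ray(i2,*p2)
    s=np.linalg.lstsq(np.c_[d1,-d2],o2-o1,rcond=None)[0]
    a=o1+d1*s[0];b=o2+d2*s[1];return (a+b)/2,np.linalg.norm(a-b)
def crop(im,name,x,y,w,h,s):
    cv2.imwrite(name,cv2.resize(im['pixels'][y:y+h,x:x+w,::-1],None,fx=s,fy=s,interpolation=cv2.INTER_CUBIC))
E
python3 - <<'E'
from geo import *
s=load('a','side');t=load('a','top')
crop(s,'pics/a1.png',240,160,130,100,6)
crop(t,'pics/a2.png',320,140,130,100,6)
crop(s,'pics/a3.png',240,220,160,120,5)
# median cal check: table depth
for im,u,v in((s,270,260),(s,320,220),(t,230,150),(t,400,240)):print(pt(im,u,v))
E
```

```text
[571.05925755 168.91715042  -3.4230249 ]
[439.59884224  28.06832015   1.98800462]
[ 60.8762012  236.69085969 731.48383465]
[ 370.79705161 -144.47223924   -5.75594379]
```

View pics/a1.png

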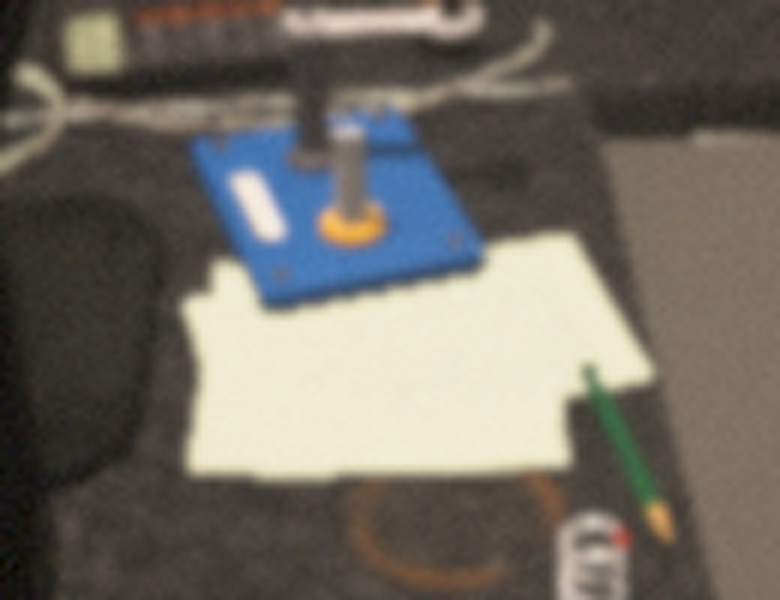

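View pics/a2.png

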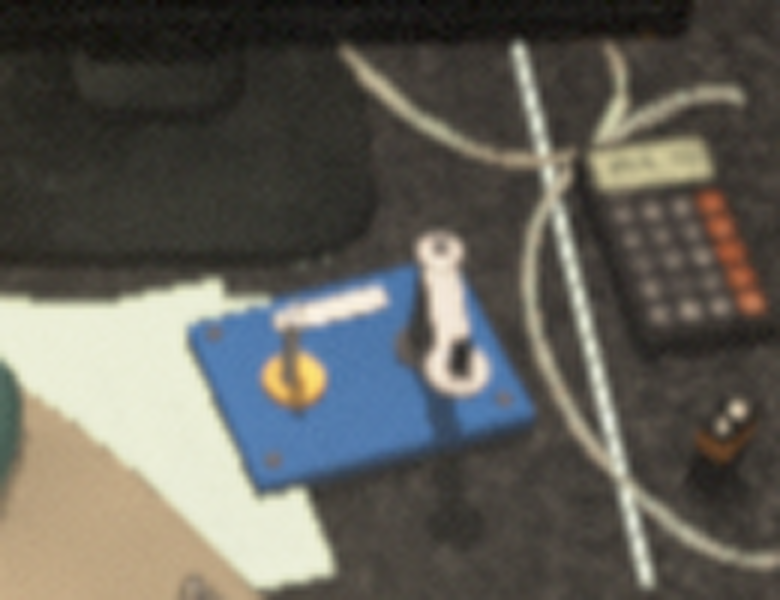

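View pics/a3.png

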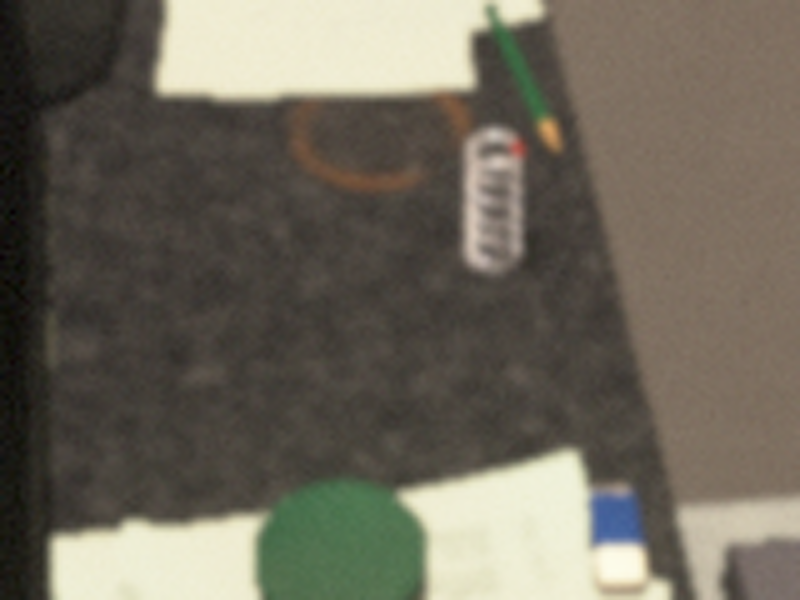

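```bash
python3 - <<'E'
from geo import *
import itertools
s=load('a','side');t=load('a','top')
for n,im in(('s',s),('t',t)):
    hsv=cv2.cvtColor(im['pixels'],cv2.COLOR_RGB2HSV)
    x0,y0,w,h=(260,165,110,60) if n=='s' else (330,160,90,80)
    def blob(lo,hi,roi=(x0,y0,w,h)):
        m=cv2.inRange(hsv,lo,hi);k=np.zeros_like(m);x,y,ww,hh=roi;k[y:y+hh,x:x+ww]=m[y:y+hh,x:x+ww]
        return k
    b=blob((105,110,60),(125,255,255));c=max(cv2.findContours(b,cv2.RETR_EXTERNAL,cv2.CHAIN_APPROX_NONE)[0],key=cv2.contourArea)
    r=cv2.minAreaRect(c);ap=cv2.approxPolyDP(cv2.convexHull(c),4,True)[:,0]
    print(n,'blue',cv2.contourArea(c),ap.tolist(),[onz(im,*p,18).round(1).tolist() for p in ap])
    y=blob((10,120,110),(28,255,255));ys,xs=np.nonzero(y);print(n,'brass',len(xs),xs.min(),xs.max(),ys.min(),ys.max(),(xs.min()+xs.max())/2,(ys.min()+ys.max())/2)
    print(onz(im,(xs.min()+xs.max())/2,(ys.min()+ys.max())/2,24))
    if n=='s':
        print('px rows rod')
# side rod gray profile
g=s['pixels'].astype(int)
for v in range(178,202):print(v,[tuple(g[v,u]) [0] for u in range(288,310)], [g[v,u][2] for u in range(288,310)])
print('top')
g=t['pixels'].astype(int)
for v in range(190,212):print(v,[g[v,u][0] for u in range(358,378)],[g[v,u][2] for u in range(358,378)])
E
```

```text
s blue 685.0 [[307, 180], [318, 203], [284, 209], [272, 184]] [[462.5, -162.9, 18.0], [439.7, -31.0, 18.0], [534.4, -12.0, 18.0], [569.1, -151.5, 18.0]]
s brass 30 294 302 196 199 298.0 197.5
[494.08346942 -56.67196672  24.        ]
px rows rod
t blue 715.5 [[398, 189], [406, 210], [363, 220], [352, 195], [385, 185]] [[541.9, -164.4, 18.0], [460.2, -174.9, 18.0], [433.2, -42.0, 18.0], [528.9, -20.2, 18.0], [560.7, -126.8, 18.0]]
t brass 45 364 373 200 206 368.5 203.0
[490.05778438 -65.39729403  24.        ]
178 [np.int64(111), np.int64(87), np.int64(75), np.int64(69), np.int64(65), np.int64(74), np.int64(101), np.int64(123), np.int64(129), np.int64(128), np.int64(117), np.int64(115), np.int64(125), np.int64(133), np.int64(130), np.int64(124), np.int64(112), np.int64(119), np.int64(138), np.int64(141), np.int64(129), np.int64(107)] [np.int64(93), np.int64(74), np.int64(66), np.int64(61), np.int64(54), np.int64(68), np.int64(92), np.int64(115), np.int64(121), np.int64(125), np.int64(127), np.int64(137), np.int64(148), np.int64(146), np.int64(133), np.int64(130), np.int64(140), np.int64
[... 27361 characters left out ...]
64(167), np.int64(172), np.int64(177), np.int64(175), np.int64(174), np.int64(174), np.int64(173), np.int64(172)]
211 [np.int64(101), np.int64(83), np.int64(86), np.int64(86), np.int64(86), np.int64(83), np.int64(86), np.int64(86), np.int64(85), np.int64(86), np.int64(86), np.int64(87), np.int64(81), np.int64(89), np.int64(81), np.int64(83), np.int64(83), np.int64(82), np.int64(82), np.int64(84)] [np.int64(138), np.int64(161), np.int64(177), np.int64(178), np.int64(176), np.int64(176), np.int64(177), np.int64(178), np.int64(176), np.int64(175), np.int64(176), np.int64(178), np.int64(173), np.int64(177), np.int64(171), np.int64(172), np.int64(173), np.int64(174), np.int64(173), np.int64(174)]
```

```bash
python3 - <<'E'
from geo import *
s=load('a','side');t=load('a','top')
crop(s,'pics/a4.png',322,238,36,44,16)
px=s['pixels'].astype(int)
sub=px[240:282,322:360]
red=(sub[...,0]-np.maximum(sub[...,1],sub[...,2]));ys,xs=np.nonzero(red>40);w=red[ys,xs]
print('red',[(x+322,y+240,red[y,x]) for x,y in zip(xs,ys)],(xs*w).sum()/w.sum()+322,(ys*w).sum()/w.sum()+240)
br=sub.max(2)>110;ys,xs=np.nonzero(br);print('bright',xs.min()+322,xs.max()+322,ys.min()+240,ys.max()+240)
for u,v,z in ((338.5,275.5,0),(338.5,248.5,62)):print(onz(s,u,v,z))
for p in ([440,150,0],[440,150,62]):print(proj(s,p))
print('depth',[pt(s,338,v).round(0).tolist() for v in range(248,274,4)])
# rod vertical projection in top
for im in(s,t):
  for p in((492,-61,24),(492,-61,74)):print(np.round(proj(im,p),2))
E
```

```text
red [(np.int64(349), np.int64(245), np.int64(48)), (np.int64(350), np.int64(245), np.int64(46)), (np.int64(349), np.int64(246), np.int64(50)), (np.int64(350), np.int64(246), np.int64(51)), (np.int64(349), np.int64(247), np.int64(44)), (np.int64(350), np.int64(247), np.int64(49)), (np.int64(342), np.int64(248), np.int64(43)), (np.int64(343), np.int64(248), np.int64(59)), (np.int64(344), np.int64(248), np.int64(48)), (np.int64(350), np.int64(248), np.int64(42)), (np.int64(342), np.int64(249), np.int64(62)), (np.int64(343), np.int64(249), np.int64(83)), (np.int64(344), np.int64(249), np.int64(65)), (np.int64(342), np.int64(250), np.int64(53)), (np.int64(343), np.int64(250), np.int64(70)), (np.int64(344), np.int64(250), np.int64(62)), (np.int64(343), np.int64(251), np.int64(44))] 345.3775843307943 248.14689880304678
bright 328 359 240 274
[416.78997306 241.52124877   0.        ]
[414.76239767 222.38810717  62.        ]
(np.float64(324.22875628845674), np.float64(249.86664667930782))
(np.float64(323.8747340899788), np.float64(229.42366365865058))
depth [[415.0, 215.0, 57.0], [415.0, 214.0, 45.0], [417.0, 235.0, 52.0], [417.0, 236.0, 41.0], [417.0, 234.0, 28.0], [417.0, 235.0, 17.0], [417.0, 237.0, 6.0]]
[298.67 196.64]
[297.79 181.34]
[366.96 202.57]
[368.21 192.18]
```

View pics/a4.png

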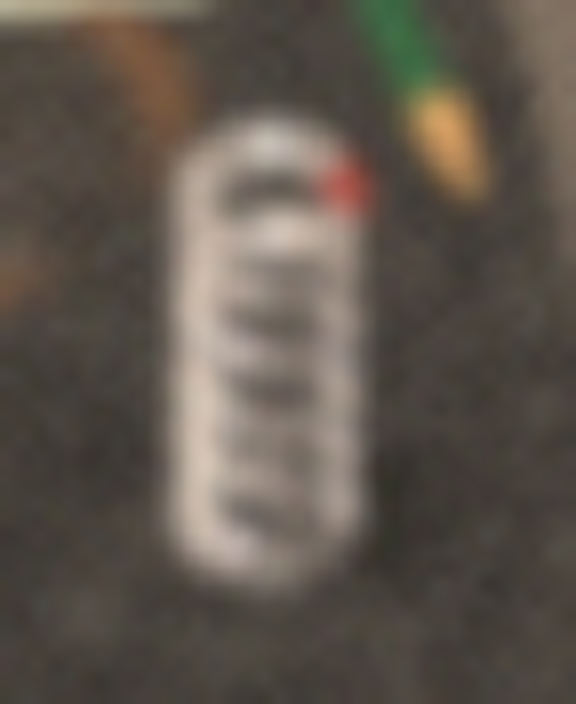

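```bash
python3 - <<'E'
from geo import *
from scipy.optimize import least_squares
s=load('a','side');t=load('a','top')
f=lambda p:np.r_[np.array(proj(s,[p[0],p[1],24]))-(297.95,197.1),np.array(proj(t,[p[0],p[1],24]))-(368.5,202.5)]
r=least_squares(f,[492,-61]);print('seat',r.x,r.fun)
c=onz(s,338.4,248.5,62);print(c,onz(s,338.4,270.3,0))
d=onz(s,343.1,249.4,60.5);c2=onz(s,338.4,248.5,62);print('dab',d,d-c2,np.degrees(np.arctan2(*(d-c2)[1::-1])))
print('tin',onz(s,308,331,30),'eraser',onz(s,362.5,328,12))
print('battery',pt(t,440,212),'knob',pt(t,396,199),'pivot',pt(t,393,181.5))
# knob region
crop(t,'pics/a5.png',380,170,40,40,15)
crop(t,'pics/a6.png',355,180,26,32,20)
crop(s,'pics/a7.png',280,170,36,36,20)
E
```

```text
seat [493.24090306 -64.06582205] [ 0.24109927 -1.007594   -0.5782353  -0.3121839 ]
[414.97975773 222.3643271   62.        ] [414.89520796 224.80709899   0.        ]
dab [404.91937399 224.72804469  60.5       ] [-10.06038374   2.36371759  -1.5       ] 166.7779994563319
tin [494.44570143 410.08775148  30.        ] eraser [391.24030265 398.93462331  12.        ]
battery [ 426.66899177 -265.75038063   44.18824377] knob [ 432.85312393 -129.03798374  110.90511959] pivot [ 507.05451291 -133.98077967   98.44774416]
```

View pics/a5.png

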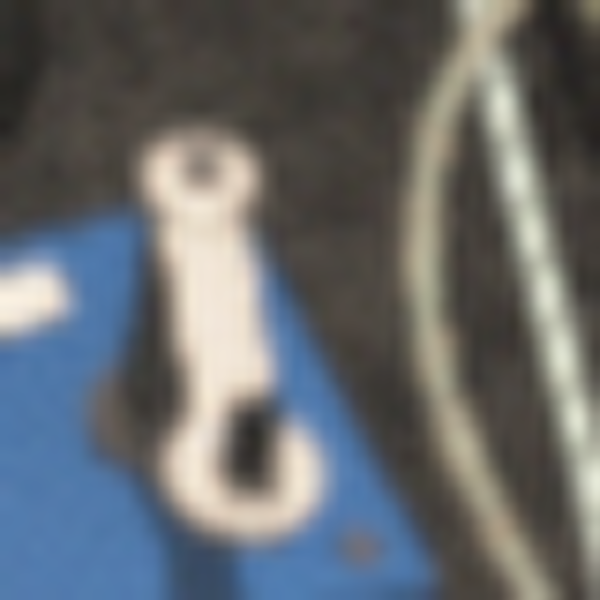

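View pics/a6.png

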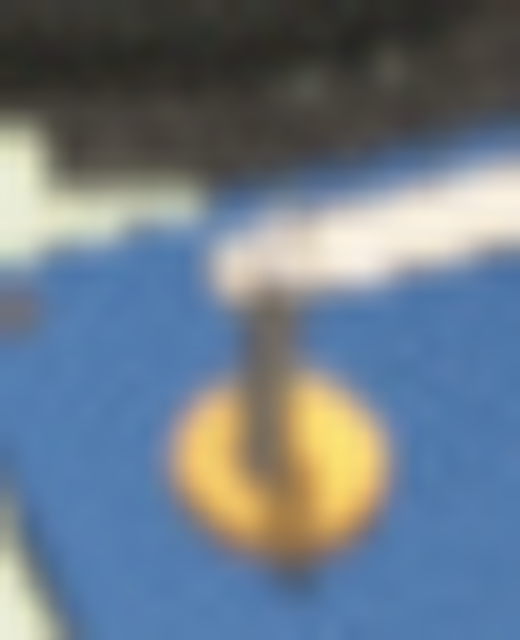

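View pics/a7.png

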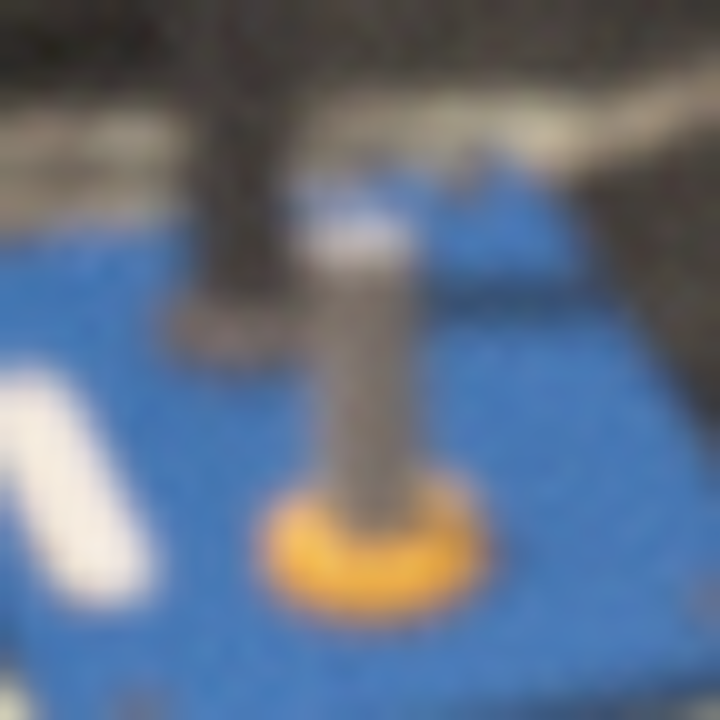

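```bash
cat > delta.py <<'E'
# usage: delta x y z az -> tool-axes shift & turn (about tool z) from the measured pose (tool-x azimuth az deg)
import sys,numpy as np
from scipy.spatial.transform import Rotation as R
from cell import sensors
st=sensors.read_state();r=R.from_euler('xyz',st['tool_rot'])
x,y,z,az=map(float,sys.argv[1:5])
d=r.as_matrix().T@(np.array([x,y,z])-st['eef_pos'])
tgt=R.from_euler('xyz',[180,0,az],degrees=True)
print('shift',d.round(1),'turn',(r.inv()*tgt).as_rotvec(degrees=True).round(2),'q',st['qpos'].round(2),'t',st['clock'],'pos',st['eef_pos'].round(1),'rot',r.as_euler('xyz',degrees=True).round(2),'F',st['force'].round(2),'w',round(st['width'],1))
E
python3 delta.py 415 223 150 -103
python3 - <<'E'
from geo import *
t=load('a','top')
for p in((400,120),(350,140),(400,145),(345,165),(380,172)):print(p,pt(t,*p).round(0))
E
```

```text
shift [-287.1  301.3   81. ] turn [1.5000e-01 1.0000e-02 1.7101e+02] q [-1.25  0.63  0.04  1.52 -0.03  1.   -0.02] t 0.1 pos [243.2 602.2 230.5] rot [1.800e+02 1.000e-01 6.801e+01] F [ 0.72  0.   -0.35] w 85.2
(400, 120) [ 646. -164.  210.]
(350, 140) [650. -22. 133.]
(400, 145) [ 636. -175.  114.]
(345, 165) [660. -13.   9.]
(380, 172) [ 615. -119.   18.]
```

Call:
{"api": "arm_command", "payload": {"rows": [[[-14, 15, 0, 0, 0, 7], [-29, 30, 0, 0, 0, 14], [-43, 45, 0, 0, 0, 21], [-57, 60, 0, 0, 0, 28], [-72, 75, 0, 0, 0, 35], [-86, 90, 0, 0, 0, 42], [-100, 105, 0, 0, 0, 49], [-115, 120, 0, 0, 0, 56], [-129, 136, 0, 0, 0, 63], [-144, 151, 5, 0, 0, 70], [-158, 166, 10, 0, 0, 77], [-172, 181, 15, 0, 0, 84], [-187, 196, 20, 0, 0, 91], [-201, 211, 30, 0, 0, 98], [-215, 226, 40, 0, 0, 105], [-230, 241, 50, 0, 0, 112], [-244, 256, 60, 0, 0, 119], [-258, 271, 70, 0, 0, 126], [-273, 286, 80, 0, 0, 133], [-287, 301, 80, 0, 0, 140]]], "claw": 1}}

```text
clock: 1.77
eef_pos: [414.0, 222.5, 149.7]
tool_rot: [3.138, -0.001, -1.262]
force: [-0.5, 0.4, -0.8]
width: 85.2
```

```bash
python3 delta.py 415 223 110 -103
```

```text
shift [-0.2 -1.3 39.7] turn [ 0.17 -0.1  30.68] q [-0.98  0.59  0.63  2.1  -0.58  0.64 -1.21] t 1.7667 pos [414.  222.5 149.7] rot [ 1.7981e+02 -5.0000e-02 -7.2320e+01] F [-0.48  0.37 -0.83] w 85.2
```

Call:
{"api": "arm_command", "payload": {"rows": [[[0, 0, 0, 0, 0, 7], [0, 0, 10, 0, 0, 14], [0, 0, 20, 0, 0, 21], [0, 0, 30, 0, 0, 28], [0, 0, 35, 0, 0, 31], [0, 0, 35, 0, 0, 31]]]}}

```text
clock: 2.27
eef_pos: [414.1, 223.6, 115.1]
tool_rot: [3.14, -0.002, -1.799]
force: [0.0, 0.4, 0.4]
width: 85.3
```

```bash
python3 look.py b side top >/dev/null; python3 delta.py 415 223 34 -103; python3 - <<'E'
from geo import *
s=load('b','side');t=load('b','top')
crop(s,'pics/b1.png',295,205,90,90,8)
crop(t,'pics/b2.png',240,140,160,120,5)
E
```

```text
shift [ 0.7 -0.3 82.1] turn [ 0.02 -0.04  0.12] q [-1.02  0.68  0.71  2.12 -0.79  0.62 -1.54] t 2.3667 pos [414.9 223.8 116.1] rot [ 1.7998e+02 -4.0000e-02 -1.0288e+02] F [-0.25 -0.75 -0.31] w 85.2
```

View pics/b1.png

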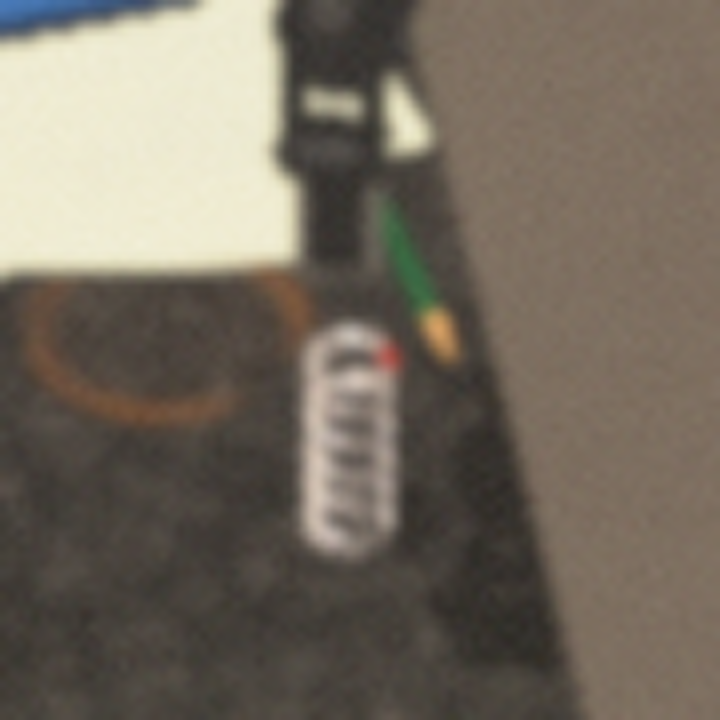

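View pics/b2.png

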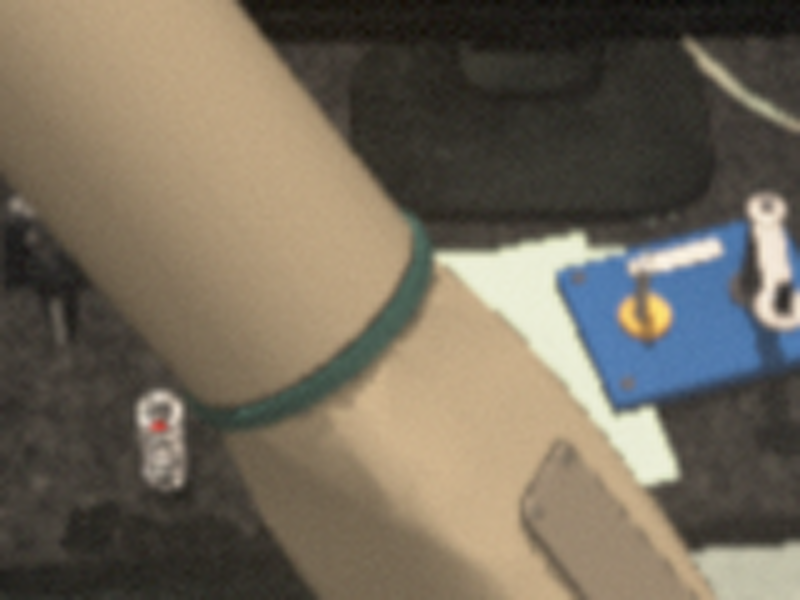

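```bash
python3 - <<'E'
from geo import *
s=load('b','side');t=load('b','top')
R={}
for n,im,roi in(('s',s,(328,240,22,40)),('t',t,(262,212,20,30))):
    x,y,w,h=roi;sub=im['pixels'][y:y+h,x:x+w].astype(int)
    red=sub[...,0]-np.maximum(sub[...,1],sub[...,2])
    m=np.clip(red-25,0,None).astype(float)
    _,lab=cv2.connectedComponents((m>0).astype(np.uint8));k=lab[np.unravel_index(m.argmax(),m.shape)];m[lab!=k]=0
    yy,xx=np.mgrid[:h,:w];dab=((m*xx).sum()/m.sum()+x,(m*yy).sum()/m.sum()+y)
    g=sub.max(2).astype(float)
    print(n,'dab',np.round(dab,2))
    # half-contrast column edges per row
    L=[]
    for r in range(h):
        row=g[r]; c=np.nonzero(row>115)[0]
        if len(c)>3: L.append((r+y,c.min()+x,c.max()+x))
    print(L)
    crop(im,f'pics/b_{n}z.png',x,y,w,h,14 if n=='s' else 18)
E
```

```text
s dab [343.08 249.24]
[(243, np.int64(331), np.int64(349)), (245, np.int64(332), np.int64(349)), (246, np.int64(334), np.int64(349)), (247, np.int64(333), np.int64(349)), (248, np.int64(333), np.int64(349)), (249, np.int64(332), np.int64(344)), (250, np.int64(332), np.int64(344)), (251, np.int64(333), np.int64(344)), (252, np.int64(333), np.int64(344)), (253, np.int64(333), np.int64(344)), (254, np.int64(333), np.int64(344)), (255, np.int64(333), np.int64(343)), (256, np.int64(332), np.int64(343)), (257, np.int64(332), np.int64(344)), (258, np.int64(333), np.int64(344)), (259, np.int64(333), np.int64(343)), (260, np.int64(332), np.int64(343)), (261, np.int64(332), np.int64(344)), (262, np.int64(332), np.int64(344)), (263, np.int64(333), np.int64(344)), (264, np.int64(332), np.int64(343)), (265, np.int64(332), np.int64(344)), (266, np.int64(333), np.int64(343)), (267, np.int64(333), np.int64(343)), (268, np.int64(332), np.int64(343)), (269, np.int64(332), np.int64(344)), (270, np.int64(332), np.int64(343)), (271, np.int64(333), np.int64(343)), (272, np.int64(333), np.int64(341)), (273, np.int64(334), np.int64(340))]
t dab [271.28 224.81]
[(218, np.int64(270), np.int64(273)), (219, np.int64(268), np.int64(274)), (220, np.int64(268), np.int64(275)), (221, np.int64(267), np.int64(276)), (222, np.int64(267), np.int64(276)), (223, np.int64(267), np.int64(276)), (224, np.int64(267), np.int64(275)), (225, np.int64(268), np.int64(276)), (226, np.int64(268), np.int64(276)), (227, np.int64(268), np.int64(276)), (228, np.int64(269), np.int64(276)), (229, np.int64(269), np.int64(276)), (230, np.int64(269), np.int64(276)), (231, np.int64(269), np.int64(276)), (232, np.int64(269), np.int64(276)), (233, np.int64(269), np.int64(276)), (234, np.int64(269), np.int64(276)), (235, np.int64(269), np.int64(276))]
```

```bash
python3 - <<'E'
import cv2,numpy as np
a=cv2.imread('pics/b_sz.png');b=cv2.imread('pics/b_tz.png');h=max(a.shape[0],b.shape[0])
p=lambda i:cv2.copyMakeBorder(i,0,h-i.shape[0],0,10,cv2.BORDER_CONSTANT)
cv2.imwrite('pics/b3.png',np.hstack([p(a),p(b)]))
E
```

```text
(no output)
```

View pics/b3.png

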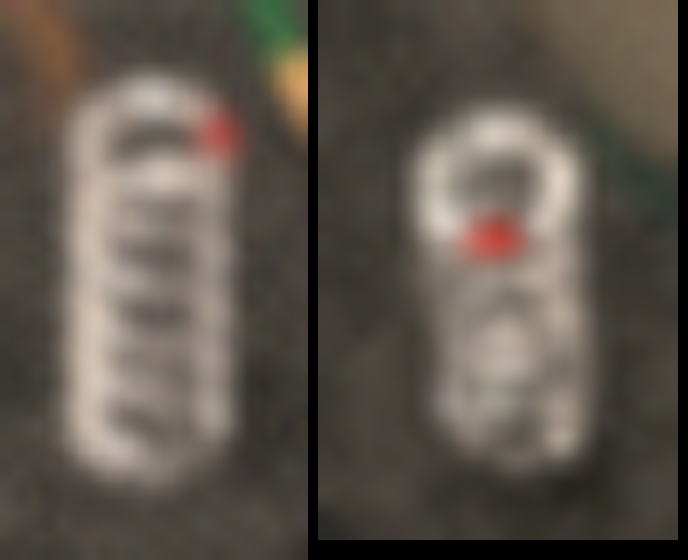

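```bash
python3 - <<'E'
from geo import *
from scipy.optimize import least_squares
s=load('b','side');t=load('b','top')
f=lambda p:np.r_[np.array(proj(s,p))-(338.35,248.3),np.array(proj(t,p))-(271.45,221.2)]
r=least_squares(f,[415,222,62]);print('top c',r.x,r.fun.round(2))
f2=lambda p:np.r_[np.array(proj(s,p))-(343.08,249.24),np.array(proj(t,p))-(271.28,224.81)]
r2=least_squares(f2,[415,222,62]);print('dab',r2.x,r2.fun.round(2),np.degrees(np.arctan2(*(r2.x-r.x)[1::-1])))
for im,u,v in((s,338.35,248.3),(t,271.45,221.2)):print(onz(im,u,v,62))
for im,u,v in((s,343.08,249.24),(t,271.28,224.81)):print('dab',onz(im,u,v,61))
# projected finger tip position check : TCP
print(proj(s,[414.9,223.8,116]),proj(t,[414.9,223.8,116]))
E
```

```text
top c [415.41145674 223.88315026  63.98614602] [-0.05 -0.04 -0.04  0.08]
dab [405.0763491  224.73208052  61.08135512] [-0.05 -0.04 -0.04  0.07] 175.30424152448916
[415.00298361 221.67803638  62.        ]
[417.10440592 223.89068193  62.        ]
dab [404.97671221 224.77779396  61.        ]
dab [405.36995761 224.63177421  61.        ]
(np.float64(338.684807137984), np.float64(229.1601978020942)) (np.float64(270.0334495328307), np.float64(210.43988366556047))
```

Call:
{"api": "arm_command", "payload": {"rows": [[[0, -0.5, 15, 0, 0, 0], [0, -1, 30, 0, 0, 0], [0, -1, 45, 0, 0, 0], [0, -1, 60, 0, 0, 0], [0, -1, 72, 0, 0, 0], [0, -1, 82, 0, 0, 0], [0, -1, 82, 0, 0, 0]]], "claw": 1}}

```text
clock: 2.95
eef_pos: [415.5, 223.6, 33.5]
tool_rot: [3.14, -0.0, -1.796]
force: [-0.7, -1.1, -0.3]
width: 85.3
```

Call:
{"api": "arm_command", "payload": {"rows": [[[0, 0, 0, 0, 0, 0], [0, 0, 0, 0, 0, 0], [0, 0, 0, 0, 0, 0], [0, 0, 0, 0, 0, 0], [0, 0, 0, 0, 0, 0], [0, 0, 0, 0, 0, 0], [0, 0, 0, 0, 0, 0], [0, 0, 0, 0, 0, 0], [0, 0, 0, 0, 0, 0], [0, 0, 0, 0, 0, 0]]], "claw": -1}}

```text
clock: 3.78
eef_pos: [416.3, 224.0, 34.9]
tool_rot: [-3.141, 0.001, -1.797]
force: [0.5, 0.1, 5.5]
width: 21.3
```

```bash
python3 look.py c side  >/dev/null; python3 delta.py 415 223 150 -103; python3 - <<'E'
from geo import *
s=load('c','side')
crop(s,'pics/c1.png',305,205,70,85,7)
E
```

```text
shift [   1.1    1.  -115.2] turn [-0.03  0.06  0.01] q [-0.88  0.8   0.51  2.16 -0.98  0.43 -1.37] t 3.8333 pos [416.3 224.   34.8] rot [-1.7997e+02  6.0000e-02 -1.0299e+02] F [-0.95  0.19  6.05] w 21.6
```

View pics/c1.png

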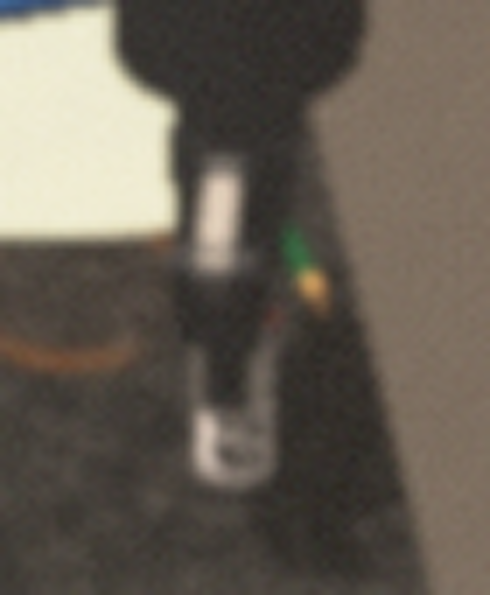

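```bash
python3 delta.py 493 -64 150 -21
```

```text
shift [ 263.2 -139.5 -115.4] turn [-6.000e-02  3.000e-02 -8.199e+01] q [-0.88  0.8   0.51  2.16 -0.98  0.43 -1.37] t 3.8333 pos [416.3 224.   34.8] rot [-1.7997e+02  6.0000e-02 -1.0299e+02] F [-0.95  0.19  6.05] w 21.6
```

Call:
{"api": "arm_command", "payload": {"rows": [[[0, 0, -15, 0, 0, 0], [0, 0, -35, 0, 0, 0], [0, 0, -60, 0, 0, 0], [10, -5, -85, 0, 0, -5], [28, -15, -105, 0, 0, -11], [46, -24, -115, 0, 0, -17], [64, -34, -115, 0, 0, -23], [83, -44, -115, 0, 0, -29], [101, -54, -115, 0, 0, -35], [119, -63, -115, 0, 0, -41], [138, -73, -115, 0, 0, -47], [156, -83, -115, 0, 0, -53], [175, -93, -115, 0, 0, -59], [193, -102, -115, 0, 0, -65], [211, -112, -115, 0, 0, -71], [230, -122, -115, 0, 0, -77], [248, -131, -115, 0, 0, -82], [258, -137, -115, 0, 0, -82], [263, -139.5, -115, 0, 0, -82], [263, -139.5, -115, 0, 0, -82]]]}}

```text
clock: 5.5
eef_pos: [492.8, -65.0, 149.2]
tool_rot: [3.141, -0.0, -0.371]
force: [-0.2, 0.4, 0.4]
width: 21.8
```

```bash
python3 look.py d side top >/dev/null; python3 delta.py 493 -64 150 -21; python3 - <<'E'
from geo import *
s=load('d','side');t=load('d','top')
crop(s,'pics/d1.png',265,130,70,75,8)
crop(t,'pics/d2.png',330,140,90,75,8)
E
```

```text
shift [ 1.1  0.9 -0.9] turn [-0.02  0.07 -0.01] q [-0.14  0.55  0.31  2.03 -0.29  0.6  -0.  ] t 5.6 pos [492.3 -62.8 149.1] rot [-1.7998e+02  7.0000e-02 -2.1010e+01] F [-0.4   0.92 -0.73] w 21.6
```

View pics/d1.png

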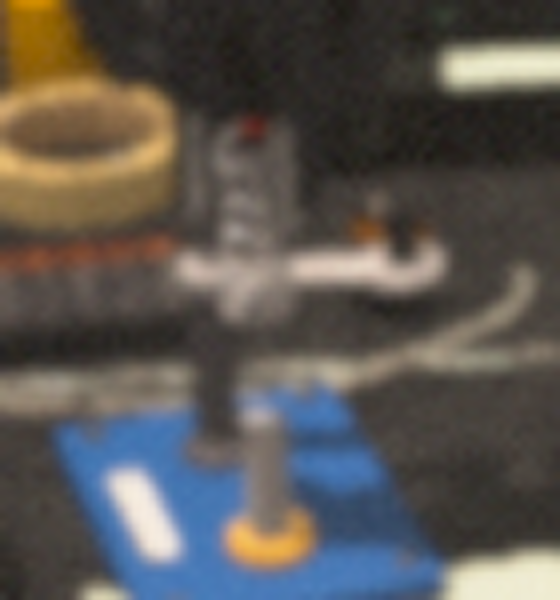

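View pics/d2.png

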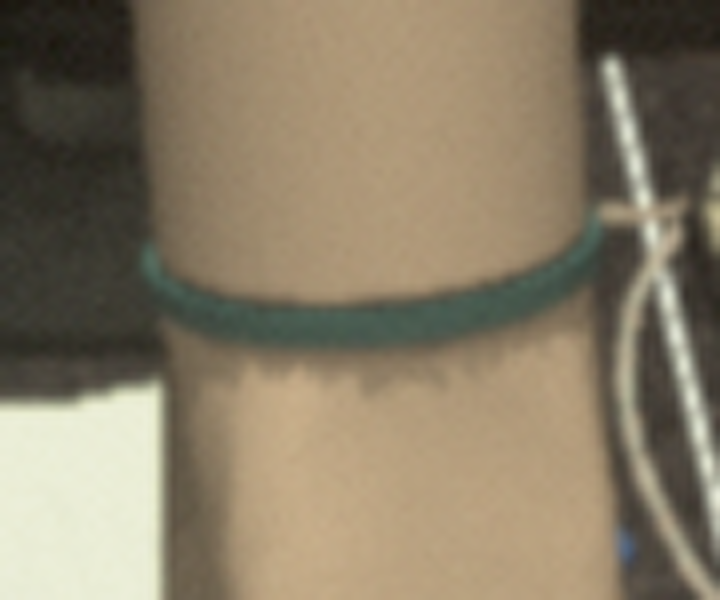

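```bash
python3 - <<'E'
from geo import *
s=load('d','side')
def show(name,p): print(name,np.round(proj(s,p),2))
foot=149.1-34.9
show('foot front',[492.5,-63.5+12,foot]); show('foot axis',[492.5,-63.5,foot]);show('top axis',[492.5,-63.5,foot+62])
show('rod top',[493,-64,74]);show('rod base',[493,-64,24]);show('seat front',[493,-48,24])
g=s['pixels'][:,:,:].astype(int)
G=g.sum(2)//3
print('spring cols 288-306')
for v in range(143,174):print(v,G[v,286:308].tolist())
E
```

```text
foot front [297.   170.14]
foot axis [296.83 168.04]
top axis [295.61 147.14]
rod top [297.38 180.82]
rod base [298.28 196.1 ]
seat front [298.51 199.12]
spring cols 288-306
143 [93, 60, 51, 48, 48, 42, 39, 37, 36, 38, 30, 36, 34, 38, 41, 42, 40, 37, 38, 38, 40, 38]
144 [101, 69, 63, 67, 53, 43, 38, 42, 51, 49, 46, 41, 42, 47, 53, 44, 42, 42, 38, 43, 37, 34]
145 [106, 77, 74, 76, 65, 52, 57, 65, 69, 64, 55, 49, 57, 60, 61, 53, 45, 39, 41, 37, 35, 34]
146 [116, 83, 78, 82, 67, 60, 74, 88, 85, 69, 59, 57, 66, 70, 74, 64, 48, 44, 37, 33, 36, 31]
147 [126, 86, 77, 78, 70, 73, 89, 92, 78, 59, 52, 55, 70, 81, 80, 69, 51, 40, 41, 38, 37, 34]
148 [120, 83, 79, 81, 75, 82, 96, 90, 76, 65, 64, 66, 77, 83, 84, 70, 50, 42, 40, 36, 36, 38]
149 [108, 78, 82, 85, 80, 88, 107, 101, 91, 86, 80, 78, 82, 84, 85, 69, 48, 43, 42, 37, 33, 34]
150 [89, 74, 81, 88, 79, 91, 110, 117, 108, 98, 91, 85, 82, 82, 84, 74, 56, 39, 42, 42, 34, 27]
151 [82, 69, 82, 89, 79, 82, 101, 111, 108, 98, 95, 87, 81, 84, 85, 80, 58, 45, 36, 40, 40, 38]
152 [79, 74, 81, 90, 81, 77, 86, 96, 92, 87, 92, 88, 80, 88, 86, 78, 56, 45
[... 1455 characters left out ...]
06, 95, 83, 83, 83, 82, 75]
167 [88, 83, 80, 77, 79, 88, 113, 137, 149, 146, 129, 117, 115, 114, 108, 95, 79, 67, 67, 65, 66, 62]
168 [78, 72, 66, 64, 63, 73, 106, 132, 141, 126, 111, 105, 108, 106, 104, 88, 74, 63, 63, 65, 63, 63]
169 [56, 58, 55, 59, 57, 63, 88, 113, 122, 112, 96, 96, 100, 95, 89, 77, 64, 61, 66, 65, 68, 61]
170 [47, 49, 53, 59, 64, 61, 71, 83, 89, 88, 84, 87, 82, 81, 76, 68, 61, 64, 65, 67, 66, 61]
171 [45, 41, 53, 60, 61, 60, 60, 60, 65, 69, 68, 71, 71, 66, 66, 64, 64, 66, 70, 67, 63, 65]
172 [40, 43, 53, 61, 57, 60, 57, 57, 56, 61, 63, 70, 70, 65, 64, 63, 63, 66, 73, 70, 69, 68]
173 [50, 53, 55, 56, 62, 58, 61, 59, 62, 65, 69, 72, 75, 71, 68, 72, 74, 74, 79, 77, 75, 76]
```

```bash
cat > avg.py <<'E'
import sys,numpy as np
from cell import get_image,sensors
P=[];F=[];W=[]
for i in range(int(sys.argv[1])):
    get_image('side');s=sensors.read_state();P.append(np.r_[s['eef_pos'],np.degrees(s['tool_rot'][2])]);F.append(np.r_[s['force'],s['torque']])
P=np.array(P);F=np.array(F)
print('pos',P.mean(0).round(2),'sd',P.std(0).round(2),'F',F.mean(0).round(2),F.std(0).round(2),'w',round(s['width'],1),'t',s['clock'])
E
python3 avg.py 10
```

```text
pos [492.61 -62.96 149.22 -20.93] sd [0.15 0.52 0.09 0.03] F [-0.12  0.05 -0.8  -0.   -0.02 -0.  ] [0.53 0.66 0.56 0.02 0.04 0.04] w 21.5 t 6.1
```

Call:
{"api": "arm_command", "payload": {"rows": [[[0.5, 1.2, 8, 0, 0, 0], [0.5, 1.2, 16, 0, 0, 0], [0.5, 1.2, 24, 0, 0, 0], [0.5, 1.2, 30, 0, 0, 0], [0.5, 1.2, 35, 0, 0, 0], [0.5, 1.2, 35, 0, 0, 0], [0.5, 1.2, 35, 0, 0, 0]]]}}

```text
clock: 6.68
eef_pos: [492.5, -65.3, 113.8]
tool_rot: [3.141, 0.001, -0.367]
force: [0.2, 0.1, 0.1]
width: 21.3
```

```bash
python3 avg.py 6; python3 look.py e side top >/dev/null;  python3 - <<'E'
from geo import *
s=load('e','side');t=load('e','top')
crop(s,'pics/e1.png',275,135,50,70,10)
print(pt(t,372,195))
E
```

```text
pos [493.02 -65.31 114.49 -20.99] sd [0.1  0.04 0.16 0.  ] F [-0.11  0.05 -0.23  0.02  0.01 -0.02] [0.44 0.67 0.56 0.05 0.02 0.02] w 21.3 t 6.9833
[100.81364417  21.11221783 561.71251593]
```

View pics/e1.png

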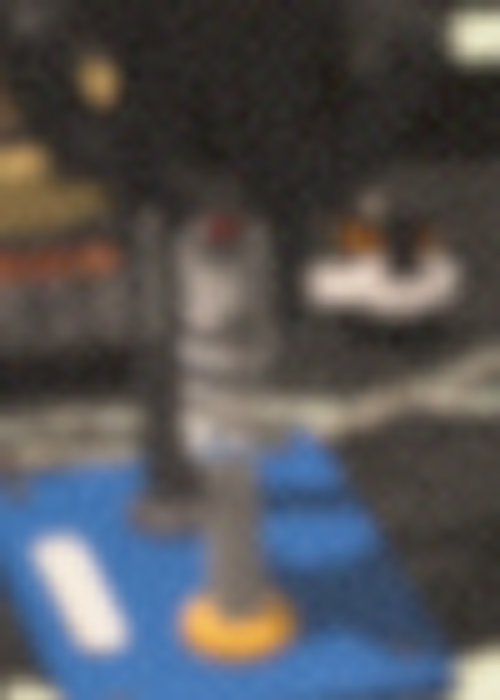

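```bash
python3 - <<'E'
from geo import *
s=load('e','side');a=load('a','side')
def edges(row,lo,hi,c,rising):
    pass
def rod(im,rows):
    out=[]
    for v in rows:
        g=im['pixels'][v,:,2].astype(float)-im['pixels'][v,:,0]  # blue minus red: bg ~110, rod ~ -20
        c=298;th=45
        u=c
        while g[u]<th:u+=1
        r=u-1+(th-g[u-1])/(g[u]-g[u-1])
        u=c
        while g[u]<th:u-=1
        l=u+1-(th-g[u+1])/(g[u]-g[u+1])
        out.append((v,round(l,2),round(r,2),round((l+r)/2,2),round(r-l,2)))
    return out
for o in rod(a,range(187,194)):print('a',o)
for o in rod(s,range(183,194)):print('e',o)
G=s['pixels'].astype(int).sum(2)//3
for v in range(164,184):print(v,G[v,288:308].tolist())
S=s['pixels'].astype(int);print('B-R')
for v in range(174,184):print(v,(S[v,288:308,2]-S[v,288:308,0]).tolist())
print(proj(s,[493,-64,79]),proj(s,[493,-64,74]),proj(s,[493,-64,44]))
E
```

```text
a (187, np.float64(287.77), np.float64(300.68), np.float64(294.22), np.float64(12.9))
a (188, np.float64(289.7), np.float64(300.6), np.float64(295.15), np.float64(10.9))
a (189, np.float64(294.66), np.float64(300.6), np.float64(297.63), np.float64(5.95))
a (190, np.float64(295.0), np.float64(300.68), np.float64(297.84), np.float64(5.68))
a (191, np.float64(295.05), np.float64(300.75), np.float64(297.9), np.float64(5.7))
a (192, np.float64(295.07), np.float64(301.12), np.float64(298.1), np.float64(6.06))
a (193, np.float64(294.69), np.float64(302.37), np.float64(298.53), np.float64(7.68))
e (183, np.float64(288.87), np.float64(300.74), np.float64(294.81), np.float64(11.87))
e (184, np.float64(288.17), np.float64(301.39), np.float64(294.78), np.float64(13.22))
e (185, np.float64(287.55), np.float64(301.48), np.float64(294.51), np.float64(13.92))
e (186, np.float64(287.41), np.float64(301.06), np.float64(294.24), np.float64(13.66))
e (187, np.float64(287.77), np.float64(300.71), np.float64(294.24), np.float64(12.94))
e (188, np.float64(289.5), np.float64(300.6), np.float64(295.05), np.f
[... 2794 characters left out ...]
3, -19, -19, -16, -10, -13, -18, -16, -14, -15, -11, 5, 31, 36, 9, -15]
179 [-14, -6, -5, -10, -12, -15, -11, -3, 6, 5, -2, 0, 3, 10, 13, 28, 60, 74, 55, 22]
180 [5, 8, 1, -4, -11, -9, -5, 4, 11, 8, 6, 9, 23, 39, 52, 66, 85, 98, 91, 66]
181 [46, 32, 6, -7, -8, -7, -6, -5, -5, -5, -5, 4, 32, 67, 91, 100, 105, 109, 104, 88]
182 [72, 38, 12, -7, -8, -9, -12, -12, -17, -17, -15, -7, 26, 67, 97, 103, 106, 106, 105, 94]
183 [72, 41, 9, -5, -9, -13, -11, -14, -16, -16, -17, -8, 16, 55, 80, 87, 86, 88, 87, 83]
(np.float64(297.29299311750947), np.float64(179.24745751040356)) (np.float64(297.3846813237448), np.float64(180.81787478910795)) (np.float64(297.9252949881357), np.float64(190.07739762767386))
```

Call:
{"api": "arm_command", "payload": {"rows": [[[-0.5, 0.2, 2, 0, 0, 0], [-0.5, 0.2, 4, 0, 0, 0], [-0.5, 0.2, 4.5, 0, 0, 0], [-0.5, 0.2, 5, 0, 0, 0], [-0.5, 0.2, 5.5, 0, 0, 0], [-0.5, 0.2, 6, 0, 0, 0]]]}}

```text
clock: 7.58
eef_pos: [492.3, -65.3, 108.2]
tool_rot: [3.142, 0.0, -0.366]
force: [-0.2, -0.1, 0.4]
width: 21.3
```

```bash
python3 avg.py 4
```

```text
pos [492.25 -65.26 108.22 -20.99] sd [0.03 0.01 0.05 0.  ] F [ 0.13  0.14 -0.68  0.01  0.    0.  ] [0.17 0.5  0.38 0.04 0.02 0.03] w 21.6 t 7.7833
```

Call:
{"api": "arm_command", "payload": {"rows": [[[0, 0, 0.5, 0, 0, 0], [0, 0, 1, 0, 0, 0], [0, 0, 1.5, 0, 0, 0], [0, 0, 2, 0, 0, 0], [0, 0, 2, 0, 0, 0]]]}}

```text
clock: 8.2
eef_pos: [492.3, -65.3, 106.2]
tool_rot: [3.142, 0.0, -0.366]
force: [-0.2, -0.2, -0.8]
width: 21.7
```

```bash
python3 avg.py 3
```

```text
pos [492.25 -65.27 106.26 -20.99] sd [0.01 0.02 0.02 0.  ] F [ 0.66 -0.52 -0.71 -0.05 -0.01  0.01] [0.2  0.34 0.16 0.01 0.02 0.01] w 22.0 t 8.35
```

Call:
{"api": "arm_command", "payload": {"rows": [[[0, 0, 0.6, 0, 0, 0], [0, 0, 1.2, 0, 0, 0], [0, 0, 1.8, 0, 0, 0], [0, 0, 2.4, 0, 0, 0], [0, 0, 3, 0, 0, 0], [0, 0, 3, 0, 0, 0]]]}}

```text
clock: 8.85
eef_pos: [492.2, -65.3, 103.2]
tool_rot: [3.142, 0.0, -0.366]
force: [-0.5, -0.5, 0.0]
width: 21.6
```

```bash
python3 avg.py 2; python3 look.py f side >/dev/null;  python3 - <<'E'
from geo import *
s=load('f','side')
crop(s,'pics/f1.png',275,135,50,70,10)
E
```

```text
pos [492.26 -65.27 103.23 -20.99] sd [0.   0.   0.02 0.  ] F [ 0.35 -0.04 -0.64 -0.    0.   -0.03] [0.07 0.7  0.58 0.01 0.01 0.03] w 21.6 t 8.95
```

View pics/f1.png

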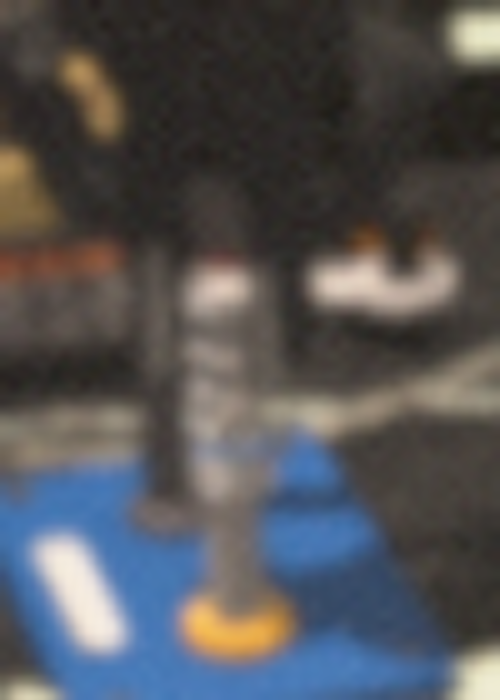

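Call:
{"api": "arm_command", "payload": {"rows": [[[0, 0, 1, 0, 0, 0], [0, 0, 2, 0, 0, 0], [0, 0, 3, 0, 0, 0], [0, 0, 4, 0, 0, 0], [0, 0, 5, 0, 0, 0], [0, 0, 6, 0, 0, 0]]]}}

```text
clock: 9.5
eef_pos: [492.3, -65.2, 97.2]
tool_rot: [-3.142, -0.0, -0.366]
force: [0.6, 0.7, -0.1]
width: 21.4
```

Call:
{"api": "arm_command", "payload": {"rows": [[[0, 0, 1, 0, 0, 0], [0, 0, 2, 0, 0, 0], [0, 0, 3, 0, 0, 0], [0, 0, 4, 0, 0, 0], [0, 0, 5, 0, 0, 0], [0, 0, 6, 0, 0, 0], [0, 0, 7, 0, 0, 0], [0, 0, 8, 0, 0, 0]]]}}

```text
clock: 10.17
eef_pos: [492.3, -65.3, 89.2]
tool_rot: [-3.142, -0.0, -0.366]
force: [0.7, 0.0, -0.3]
width: 21.4
```

```bash
python3 avg.py 3
```

```text
pos [492.25 -65.26  89.12 -20.99] sd [0.03 0.01 0.06 0.  ] F [ 0.44  0.07 -0.57  0.03 -0.11  0.02] [0.11 0.77 0.17 0.01 0.04 0.03] w 21.2 t 10.3167
```

Call:
{"api": "arm_command", "payload": {"rows": [[[0, 0, 1, 0, 0, 0], [0, 0, 2, 0, 0, 0], [0, 0, 3, 0, 0, 0], [0, 0, 4, 0, 0, 0], [0, 0, 5, 0, 0, 0], [0, 0, 6, 0, 0, 0], [0, 0, 7, 0, 0, 0], [0, 0, 8, 0, 0, 0], [0, 0, 9, 0, 0, 0], [0, 0, 10, 0, 0, 0]]]}}

```text
clock: 11.15
eef_pos: [492.3, -65.3, 79.2]
tool_rot: [-3.142, -0.0, -0.366]
force: [0.6, 0.5, -0.1]
width: 21.7
```

Call:
{"api": "arm_command", "payload": {"rows": [[[0, 0, 1, 0, 0, 0], [0, 0, 2, 0, 0, 0], [0, 0, 3, 0, 0, 0], [0, 0, 4, 0, 0, 0], [0, 0, 5, 0, 0, 0], [0, 0, 6, 0, 0, 0], [0, 0, 7, 0, 0, 0], [0, 0, 8, 0, 0, 0], [0, 0, 9, 0, 0, 0], [0, 0, 10, 0, 0, 0]]]}}

```text
clock: 11.98
eef_pos: [492.3, -65.2, 69.2]
tool_rot: [-3.142, -0.0, -0.366]
force: [1.5, -0.1, -0.5]
width: 21.9
```

```bash
python3 avg.py 3; python3 look.py g side >/dev/null;  python3 - <<'E'
from geo import *
s=load('g','side')
crop(s,'pics/g1.png',275,135,50,70,10)
E
```

```text
pos [492.29 -65.27  69.12 -20.99] sd [0.01 0.01 0.06 0.  ] F [ 1.19 -0.38 -1.    0.01 -0.23 -0.02] [0.47 0.45 0.54 0.05 0.02 0.01] w 21.4 t 12.1333
```

View pics/g1.png

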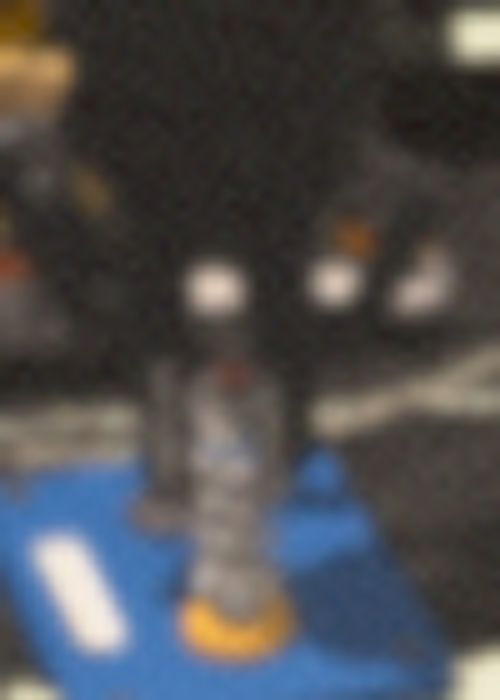

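Call:
{"api": "arm_command", "payload": {"rows": [[[0, 0, 1, 0, 0, 0], [0, 0, 2, 0, 0, 0], [0, 0, 3, 0, 0, 0], [0, 0, 4, 0, 0, 0], [0, 0, 5, 0, 0, 0], [0, 0, 6, 0, 0, 0], [0, 0, 7, 0, 0, 0], [0, 0, 8, 0, 0, 0], [0, 0, 8.5, 0, 0, 0], [0, 0, 9, 0, 0, 0]]]}}

```text
clock: 13.02
eef_pos: [492.3, -65.3, 60.2]
tool_rot: [-3.142, 0.0, -0.366]
force: [2.3, -0.3, -0.3]
width: 21.4
```

```bash
python3 avg.py 3
```

```text
pos [492.3  -65.26  60.19 -20.99] sd [0.01 0.01 0.03 0.  ] F [ 0.44 -0.06 -0.64  0.   -0.28 -0.01] [0.46 0.23 0.43 0.04 0.   0.02] w 21.4 t 13.1667
```

Call:
{"api": "arm_command", "payload": {"rows": [[[0, 0, 0.3, 0, 0, 0], [0, 0, 0.6, 0, 0, 0], [0, 0, 0.9, 0, 0, 0]]]}}

```text
clock: 13.42
eef_pos: [492.3, -65.3, 59.4]
tool_rot: [-3.142, -0.0, -0.366]
force: [0.8, -0.2, -0.7]
width: 21.7
```

```bash
python3 avg.py 3
```

```text
pos [492.29 -65.24  59.38 -20.99] sd [0.03 0.01 0.01 0.  ] F [ 0.84  0.32 -1.1   0.04 -0.31 -0.  ] [0.46 0.17 0.46 0.01 0.02 0.02] w 21.7 t 13.5667
```

Call:
{"api": "arm_command", "payload": {"rows": [[[0, 0, 0.3, 0, 0, 0], [0, 0, 0.6, 0, 0, 0], [0, 0, 0.9, 0, 0, 0]]]}}

```text
clock: 13.82
eef_pos: [492.4, -65.2, 58.8]
tool_rot: [-3.141, -0.0, -0.366]
force: [0.6, 1.6, 7.8]
width: 21.6
```

```bash
python3 avg.py 3
```

```text
pos [492.33 -65.23  58.88 -20.99] sd [0.01 0.   0.   0.  ] F [ 0.56 -0.09  4.72  0.05 -0.06 -0.  ] [0.85 1.22 0.53 0.03 0.03 0.02] w 21.7 t 13.9667
```

Call:
{"api": "arm_command", "payload": {"rows": [[[0, 0, 0, 0, 0, 0], [0, 0, 0, 0, 0, 0], [0, 0, 0, 0, 0, 0], [0, 0, 0, 0, 0, 0], [0, 0, 0, 0, 0, 0], [0, 0, 0, 0, 0, 0]]], "claw": 0.3}}

```text
clock: 14.47
eef_pos: [492.1, -65.3, 58.4]
tool_rot: [3.141, 0.0, -0.366]
force: [-0.5, -0.1, 0.9]
width: 55.8
```

```bash
python3 look.py h side >/dev/null; python3 avg.py 2; python3 - <<'E'
from geo import *
s=load('h','side')
crop(s,'pics/h1.png',265,135,70,70,9)
E
```

```text
pos [492.19 -65.26  58.44 -20.99] sd [0.02 0.01 0.01 0.  ] F [ 0.15  0.47  0.5  -0.01  0.   -0.  ] [0.34 0.   0.7  0.01 0.02 0.04] w 55.8 t 14.6167
```

View pics/h1.png

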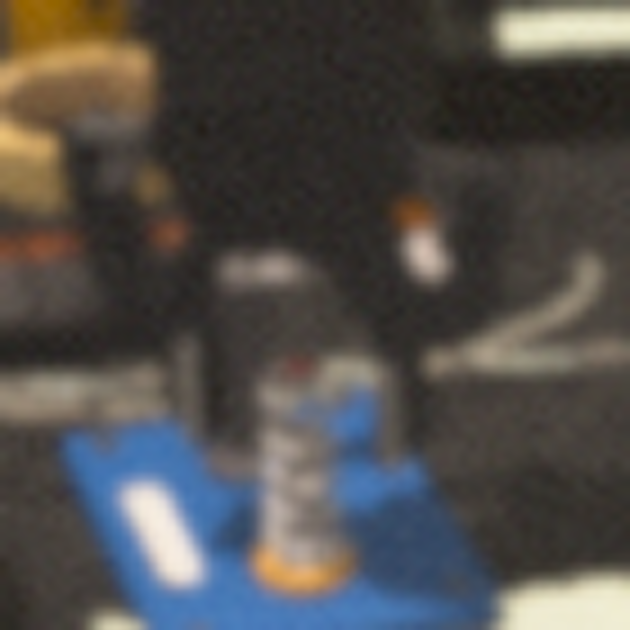

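Call:
{"api": "arm_command", "payload": {"rows": [[[0, 0, -3, 0, 0, 0], [0, 0, -8, 0, 0, 0], [0, 0, -16, 0, 0, 0], [0, 0, -28, 0, 0, 0], [0, 0, -42, 0, 0, 0], [0, 0, -60, 0, 0, 0], [0, 0, -80, 0, 0, 0], [0, 0, -100, 0, 0, 0], [0, 0, -120, 0, 0, 0], [0, 0, -120, 0, 0, 0]]]}}

```text
clock: 15.45
eef_pos: [494.6, -65.8, 182.5]
tool_rot: [-3.139, -0.007, -0.367]
force: [-0.4, 0.6, -0.8]
width: 55.6
```

```bash
python3 look.py i side >/dev/null; python3 delta.py 436.5 -129 178 86; python3 - <<'E'
from geo import *
s=load('i','side')
crop(s,'pics/i1.png',265,135,70,70,9)
for n,p in(('pivot top',[506.3,-133.8,94]),('knob',[436.5,-129,103]),('knob arm',[436.5,-129,94]),('spring top',[493,-65,86])):print(n,np.round(proj(s,p),2),'crop',((np.array(proj(s,p))-(265,135)+.5)*9).round())
E
```

```text
shift [-30.7  79.8   2.6] turn [   0.19   -0.28 -106.99] q [-0.16  0.5   0.34  2.   -0.26  0.67 -0.02] t 15.5 pos [493.8 -65.5 180.9] rot [-179.91   -0.28  -20.99] F [ 0.59 -0.03  0.09] w 55.5
pivot top [291.48 163.05] crop [243. 257.]
knob [315.64 159.61] crop [460. 226.]
knob arm [315.72 162.41] crop [461. 251.]
spring top [297.15 176.86] crop [294. 381.]
```

View pics/i1.png

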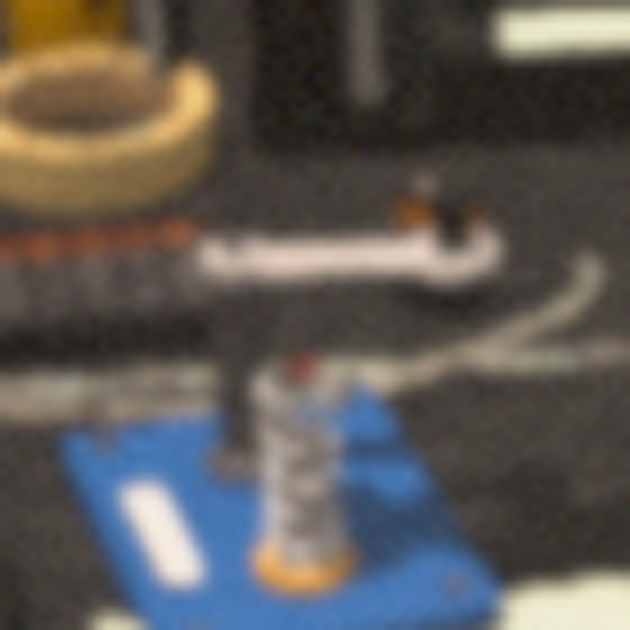

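Call:
{"api": "arm_command", "payload": {"rows": [[[-2, 5, 0, 0, 0, -7], [-4, 10, 0, 0, 0, -14], [-6, 15, 0, 0, 0, -21], [-8, 20, 0, 0, 0, -28], [-10, 25, 0, 0, 0, -35], [-12, 31, 0, 0, 0, -42], [-14, 36, 0, 0, 0, -49], [-16, 41, 0, 0, 0, -56], [-18, 46, 0, 0, 0, -63], [-20, 51, 0, 0, 0, -70], [-22, 57, 0, 0, 0, -77], [-24, 62, 0, 0, 0, -84], [-26, 67, 0, 0, 0, -91], [-28, 73, 0, 0, 0, -98], [-30, 78, 0, 0, 0, -105], [-30.5, 80, 0, 0, 0, -107], [-30.5, 80, 0, 0, 0, -107], [-30.5, 80, 0, 0, 0, -107]]], "claw": -0.4}}

```text
clock: 17.0
eef_pos: [434.7, -129.0, 178.1]
tool_rot: [-3.141, -0.0, 1.499]
force: [0.6, -0.2, 0.5]
width: 25.3
```

```bash
python3 avg.py 4; python3 delta.py 436.5 -129 98 86;python3 look.py j side >/dev/null; python3 - <<'E'
from geo import *
s=load('j','side')
crop(s,'pics/j1.png',265,115,80,80,8)
E
```

```text
pos [ 435.09 -128.77  178.31   85.97] sd [0.12 0.05 0.07 0.03] F [-0.04 -0.2  -0.36  0.01  0.01 -0.  ] [0.28 0.17 0.42 0.03 0.02 0.02] w 25.6 t 17.2
shift [-0.2  1.3 80.4] turn [-0.01 -0.    0.  ] q [ 0.38  0.44 -0.21  2.1   0.16  0.62  1.56] t 17.2 pos [ 435.2 -128.7  178.4] rot [-179.99   -0.     86.  ] F [-0.1  -0.11  0.17] w 25.6
```

View pics/j1.png

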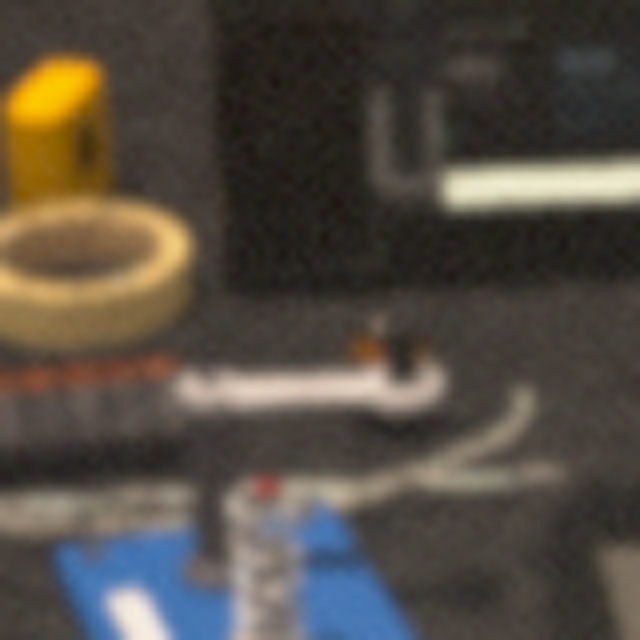

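```bash
python3 - <<'E'
from geo import *
t=load('a','top')
print(onz(t,396.2,198.8,103), onz(t,392.9,181.0,94))
s=load('i','side');print(onz(s,265+457/9-.5,135+225/9-.5,103))
E
```

```text
[ 439.54678624 -131.66298487  103.        ] [ 512.60600675 -135.09460123   94.        ]
[ 437.47349484 -129.83615612  103.        ]
```

Call:
{"api": "arm_command", "payload": {"rows": [[[-1, 2, 12, 0, 0, 0], [-1, 2, 24, 0, 0, 0], [-1, 2, 36, 0, 0, 0], [-1, 2, 46, 0, 0, 0], [-1, 2, 54, 0, 0, 0], [-1, 2, 60, 0, 0, 0], [-1, 2, 62, 0, 0, 0], [-1, 2, 64, 0, 0, 0], [-1, 2, 66, 0, 0, 0], [-1, 2, 68, 0, 0, 0]]]}}

```text
clock: 18.08
eef_pos: [437.4, -130.2, 110.7]
tool_rot: [3.141, 0.0, 1.501]
force: [0.0, 0.2, 0.3]
width: 25.8
```

Call:
{"api": "arm_command", "payload": {"rows": [[[0, 0, 2, 0, 0, 0], [0, 0, 4, 0, 0, 0], [0, 0, 6, 0, 0, 0], [0, 0, 8, 0, 0, 0], [0, 0, 10, 0, 0, 0], [0, 0, 12, 0, 0, 0]]]}}

```text
clock: 18.58
eef_pos: [437.1, -130.2, 98.3]
tool_rot: [-3.142, -0.0, 1.501]
force: [-1.5, 0.7, 0.4]
width: 25.4
```

```bash
python3 avg.py 3;python3 look.py k side >/dev/null; python3 - <<'E'
from geo import *
s=load('k','side')
crop(s,'pics/k1.png',265,115,80,80,8)
E
```

```text
pos [ 436.88 -130.11   98.17   86.01] sd [0.04 0.   0.12 0.  ] F [-0.22 -0.03 -0.27 -0.01  0.01  0.01] [0.4  0.5  0.62 0.01 0.02 0.02] w 25.7 t 18.7333
```

View pics/k1.png

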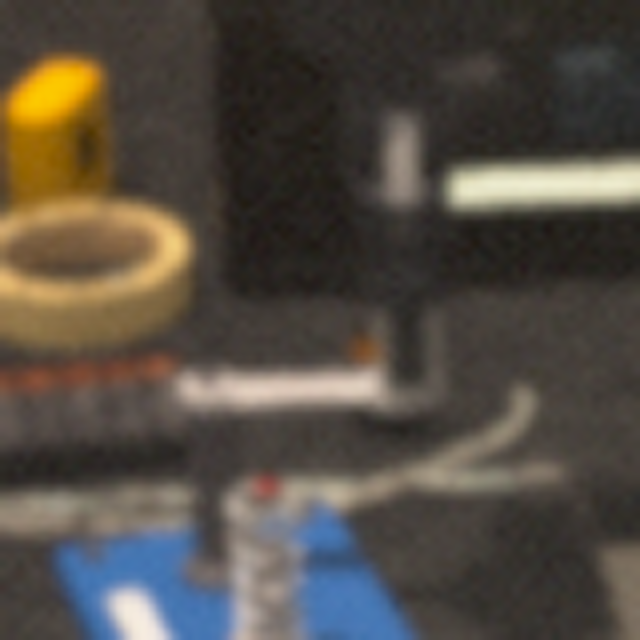

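```bash
python3 - <<'E'
import numpy as np
from scipy.spatial.transform import Rotation as R
p=np.array([436.9,-130.1]);c=np.array([506.5,-134.]);T=R.from_euler('xyz',[180,0,86],degrees=True).as_matrix()
for th in list(range(4,81,4)):
    a=np.radians(-th);q=c+np.array([[np.cos(a),-np.sin(a)],[np.sin(a),np.cos(a)]])@(p-c)
    print(th,(T.T@np.r_[q-p,0]).round(1).tolist(),q.round(1))
E
```

```text
4 [4.9, 0.1, 0.0] [ 437.3 -125.3]
8 [9.7, 0.5, 0.0] [ 438.1 -120.5]
12 [14.5, 1.3, 0.0] [ 439.2 -115.7]
16 [19.2, 2.4, 0.0] [ 440.7 -111.1]
20 [23.9, 3.9, 0.0] [ 442.4 -106.5]
24 [28.4, 5.6, 0.0] [ 444.5 -102.1]
28 [32.8, 7.7, 0.0] [446.9 -97.9]
32 [37.1, 10.1, 0.0] [449.5 -93.8]
36 [41.2, 12.7, 0.0] [452.5 -89.9]
40 [45.0, 15.7, 0.0] [455.7 -86.3]
44 [48.7, 18.9, 0.0] [459.1 -82.8]
48 [52.1, 22.3, 0.0] [462.8 -79.7]
52 [55.3, 26.0, 0.0] [466.7 -76.8]
56 [58.2, 29.9, 0.0] [470.8 -74.1]
60 [60.8, 34.0, 0.0] [475.1 -71.8]
64 [63.2, 38.3, 0.0] [479.5 -69.7]
68 [65.2, 42.7, 0.0] [484. -68.]
72 [67.0, 47.2, 0.0] [488.7 -66.6]
76 [68.4, 51.9, 0.0] [493.4 -65.5]
80 [69.4, 56.6, 0.0] [498.3 -64.8]
```

Call:
{"api": "arm_command", "payload": {"rows": [[[4.9, 0.1, 0, 0, 0, 4], [9.7, 0.5, 0, 0, 0, 8], [14.5, 1.3, 0, 0, 0, 12], [19.2, 2.4, 0, 0, 0, 16], [23.9, 3.9, 0, 0, 0, 20], [28.4, 5.6, 0, 0, 0, 24], [32.8, 7.7, 0, 0, 0, 28], [37.1, 10.1, 0, 0, 0, 32], [41.2, 12.7, 0, 0, 0, 36], [45, 15.7, 0, 0, 0, 40], [48.7, 18.9, 0, 0, 0, 44], [52.1, 22.3, 0, 0, 0, 48], [55.3, 26, 0, 0, 0, 52], [58.2, 29.9, 0, 0, 0, 56], [60.8, 34, 0, 0, 0, 60], [63.2, 38.3, 0, 0, 0, 64], [65.2, 42.7, 0, 0, 0, 68], [67, 47.2, 0, 0, 0, 72]]]}}

```text
clock: 20.28
eef_pos: [488.2, -66.1, 98.4]
tool_rot: [-3.14, 0.001, 0.241]
force: [-1.1, 0.3, 0.0]
width: 25.7
```

```bash
python3 avg.py 3;python3 look.py l side >/dev/null; python3 - <<'E'
from geo import *
s=load('l','side')
crop(s,'pics/l1.png',265,125,80,80,8)
E
```

```text
pos [489.3  -66.02  98.45  13.97] sd [0.23 0.29 0.02 0.19] F [-0.06 -0.03  0.21  0.02  0.04  0.  ] [0.13 0.5  0.29 0.06 0.07 0.01] w 25.8 t 20.4333
```

View pics/l1.png

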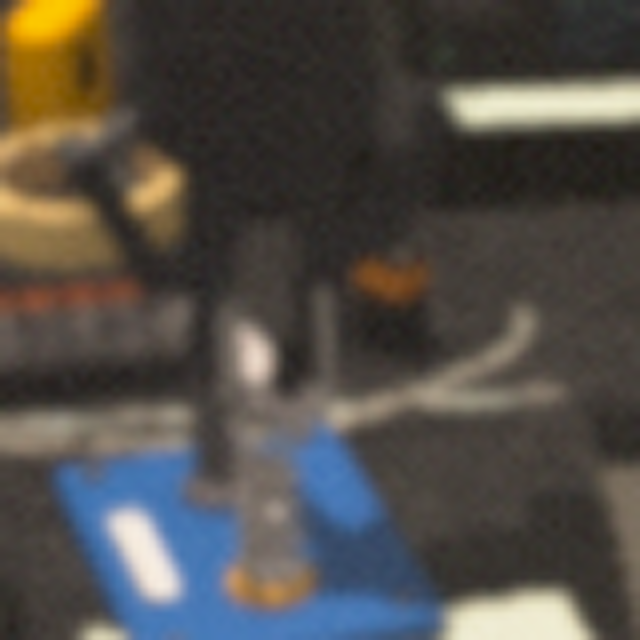

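Call:
{"api": "arm_command", "payload": {"rows": [[[1, 0, 0, 0, 0, 0], [2, 0, 0, 0, 0, 0], [3, 0, 0, 0, 0, 0.5], [4, 0, 0, 0, 0, 1], [5, 0, 0, 0, 0, 1.5], [6, 0, 0, 0, 0, 2], [7, 0, 0, 0, 0, 2.5], [8, 0, 0, 0, 0, 2.5]]]}}

```text
clock: 21.15
eef_pos: [496.6, -64.6, 98.4]
tool_rot: [-3.141, 0.0, 0.2]
force: [-0.3, -0.2, 0.5]
width: 25.9
```

```bash
python3 avg.py 3
```

```text
pos [496.87 -64.57  98.48  11.52] sd [0.01 0.06 0.01 0.01] F [-0.17  0.34 -0.29  0.07  0.12 -0.02] [0.4  0.08 0.59 0.05 0.03 0.03] w 25.8 t 21.3
```

Call:
{"api": "arm_command", "payload": {"rows": [[[0.5, 0, 0, 0, 0, 0], [1, 0, 0, 0, 0, 0], [1.5, 0, 0, 0, 0, 0], [2, 0, 0, 0, 0, 0]]]}}

```text
clock: 21.63
eef_pos: [498.5, -64.2, 98.5]
tool_rot: [-3.141, 0.0, 0.201]
force: [-0.1, 0.3, 0.1]
width: 25.5
```

```bash
python3 avg.py 3
```

```text
pos [498.63 -64.21  98.49  11.51] sd [0.   0.04 0.   0.  ] F [-0.44  0.51 -0.16  0.07  0.2   0.  ] [0.86 0.63 0.33 0.04 0.02 0.02] w 25.5 t 21.7833
```

Call:
{"api": "arm_command", "payload": {"rows": [[[0.5, 0, 0, 0, 0, 0], [1, 0, 0, 0, 0, 0]]]}}

```text
clock: 21.95
eef_pos: [499.4, -64.1, 98.5]
tool_rot: [-3.141, 0.0, 0.201]
force: [-0.6, -0.2, 1.0]
width: 25.8
```

Call:
{"api": "arm_command", "payload": {"rows": [[[0.5, 0, 0, 0, 0, 0], [1, 0, 0, 0, 0, 0]]]}}

```text
clock: 22.12
eef_pos: [499.8, -63.9, 98.4]
tool_rot: [-3.141, 0.001, 0.201]
force: [-3.4, -0.4, 1.7]
width: 25.7
```

```bash
python3 avg.py 3
```

```text
pos [499.85 -63.93  98.4   11.5 ] sd [0.01 0.01 0.01 0.  ] F [-2.55  0.14  0.73  0.01  0.61 -0.02] [0.19 0.46 0.39 0.02 0.02 0.02] w 25.7 t 22.2667
```

Call:
{"api": "arm_command", "payload": {"rows": [[[0.5, 0, 0, 0, 0, 0], [1, 0, 0, 0, 0, 0], [1, 0, 0, 0, 0, 0]]]}}

```text
clock: 22.52
eef_pos: [500.0, -63.9, 98.3]
tool_rot: [-3.141, 0.003, 0.201]
force: [-5.8, -2.0, 2.7]
width: 25.6
```

```bash
python3 avg.py 2
```

```text
pos [499.97 -63.87  98.32  11.49] sd [0.   0.01 0.   0.  ] F [-5.05 -0.91  3.38 -0.13  1.16 -0.01] [0.18 0.45 0.18 0.01 0.01 0.02] w 25.4 t 22.6167
```

Call:
{"api": "arm_command", "payload": {"rows": [[[-2, 0, 0, 0, 0, 0], [-5, 0, 0, 0, 0, 0], [-7, 0, 0, 0, 0, 0], [-7, 0, 0, 0, 0, 0], [-7, 0, -5, 0, 0, 0], [-7, 0, -15, 0, 0, 0], [-7, 0, -30, 0, 0, 0], [-7, 0, -50, 0, 0, 0], [-20, 0, -75, 0, 0, 0], [-45, 0, -100, 0, 0, 0], [-75, 0, -120, 0, 0, 0], [-105, 0, -130, 0, 0, 0], [-135, 0, -130, 0, 0, 0], [-135, 40, -130, 0, 0, 0], [-135, 80, -130, 0, 0, 0], [-135, 120, -130, 0, 0, 0], [-135, 120, -130, 0, 0, 0]]]}}

```text
clock: 24.03
eef_pos: [395.0, -217.1, 230.5]
tool_rot: [3.133, -0.005, 0.192]
force: [1.7, -1.0, 0.6]
width: 25.8
```

```bash
python3 avg.py 2;python3 look.py m side top>/dev/null; python3 - <<'E'
from geo import *
s=load('m','side');t=load('m','top')
crop(s,'pics/m1.png',265,135,70,70,9)
crop(t,'pics/m2.png',330,150,100,80,7)
cv2.imwrite('pics/m3.png',s['pixels'][:,:,::-1])
E
```

```text
pos [ 393.54 -211.45  229.52   11.19] sd [0.32 1.43 0.27 0.09] F [ 0.37  0.71  0.01  0.04  0.   -0.05] [0.05 0.15 0.82 0.02 0.06 0.04] w 25.8 t 24.1333
```

View pics/m1.png

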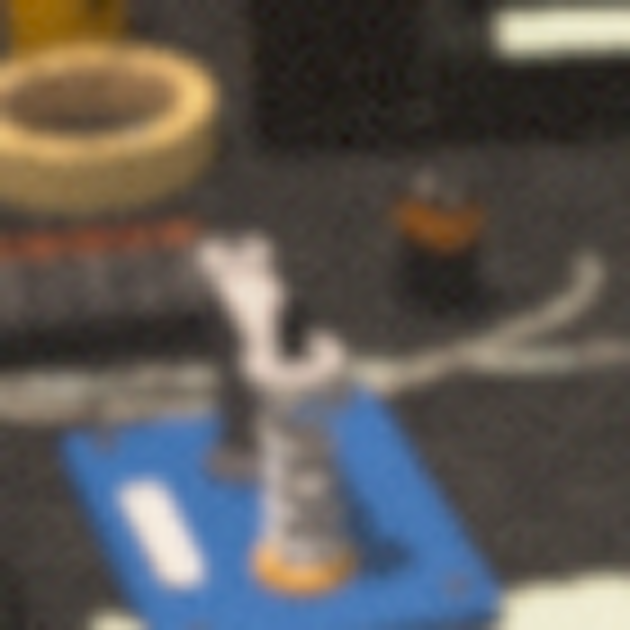

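View pics/m2.png

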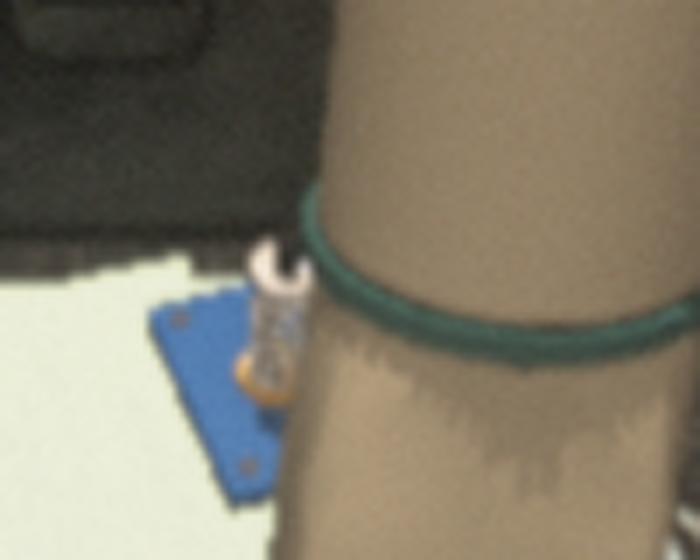

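View pics/m3.png

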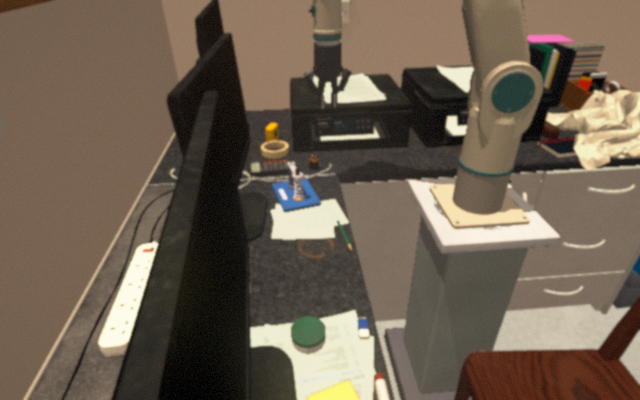

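Call:
{"api": "arm_command", "payload": {"rows": [[[0, 0, 0, 0, 0, 0], [0, 0, 0, 0, 0, 0], [0, 0, 0, 0, 0, 0], [0, 0, 0, 0, 0, 0]]]}}

```text
clock: 24.57
eef_pos: [393.2, -207.4, 228.6]
tool_rot: [-3.141, -0.0, 0.202]
force: [-0.3, -0.2, -0.5]
width: 25.3
```

```bash
python3 - <<'E'
from geo import *
s=load('m','side')
for d in(0,.12,.2):
    a=np.radians(101.4)+d;print(d,((np.array(proj(s,[506.4+70*np.cos(a),-134+70*np.sin(a),103]))-(265,135)+.5)*9).round())
print(((np.array(proj(s,[492.5,-65,86]))-(265,135)+.5)*9).round())
from cell import order;print(order.finish_job())
E
```

```text
0 [292. 332.]
0.12 [319. 327.]
0.2 [336. 323.]
[295. 381.]
the job is handed in; nothing more can be done
None
```

The spring is on the guide rod, seated and let go, and the keeper is swung closed over it. I handed the job in at about 24.6 s; it gives no verdict.

**Spring:** I set the tail to the rod's flat from the camera views (flat facing roughly the robot's −y side). It threaded without snagging, so I didn't need to twist it. I lowered it by hand with no measurable resistance until the foot met the seat at the expected height (tool tip 58.9 mm, about 5–8 N), then let go. The side picture then showed it upright on the brass.

**Keeper:** I caged the knob between the open fingers and swung it round. At the stop the finger stalled and the force rose to about 5–6 N. After I backed off, the side picture put the knob within about half a pixel of where a closed keeper should be. An opening of 0.12 rad would have shifted it about 3 pixels.

**Bystanders:** The tin, eraser and battery look unmoved in the last side picture, judged by eye, and the robot was clear of everything.

**Checks that fell short:**
- **Top camera:** The arm blocked its view of the press during placing and partly at the end, so the spring's seating rests on touch and the side camera.
- **Camera agreement:** The two cameras disagreed by up to about 8 mm on the seat's position at first. I used about −65 mm for its y, and the clean fit bore that out.

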